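# Unstack the tea tower and lay each piece on its own place

### The job

The tea things were stacked into one tower on the bamboo tray. Take the tower apart from the top down, one piece after another, and set each gently, upright as it stands now and centred, on its own place: the strainer in the little steel dish, the espresso cup (kept upside down) on the empty saucer, the round sugar box on the round cork mat, the square tea tin on the square marble coaster. Leave the teapot and the other cup, which already sits on its saucer, where they are.

Things in the scene. Friction and masses are not known exactly. Their poses are not given: they have to be found in the camera images.
- strainer: Steel basket tea strainer, loose, top of the tower: an open-topped, nearly straight round basket 40 mm tall, 32 mm across at the bottom and 34 mm at the top, with two flat ears at the very top on its +y and -y sides (each 13 mm wide, reaching 29 mm from the axis, 37 to 40 mm up). The +x and -x sides are bare: grip it across x. About 50 g. Origin: centre of its underside; z up.
- cup: White ceramic espresso cup, loose, standing upside down in the tower directly below the strainer: 46 mm tall, 50 mm across at the mouth (which is at the bottom) narrowing to 42 mm at the flat foot (on top); one loop handle on its +y side, reaching 44 mm from the axis, 10 to 37 mm up. Grip it across x, about half-way up. About 90 g. Origin: centre of the mouth, which is its underside as it stands; z up.
- sugar: Round lidded brown wooden sugar box, loose, below the cup: plain solid cylinder 62 mm across, 42 mm tall, the lid does not come off. About 120 g. Origin: centre of its underside; z up.
- tin: Square steel tea tin, loose, bottom of the tower, standing on the bamboo tray (180 x 180 mm, floor 5 mm thick, lip 8 mm above the bar): 70 x 70 mm, 55 mm tall, sides along its x and y, the lid does not come off. About 200 g. Origin: centre of its underside; z up.
- dish: Place of the strainer, fixed: round shallow steel drip dish, 86 mm across, floor 4 mm above the bar and 74 mm wide inside, rim 8 mm above the bar. Origin: centre of its underside.
- saucer: Place of the cup, fixed: the empty one of two equal white saucers, 114 mm across, flat floor 5 mm above the bar and at least 80 mm wide, sloping rim 9 mm above the bar. Origin: centre of its underside.
- mat: Place of the sugar box, fixed: round cork mat 92 mm across, 6 mm thick. Origin: centre of its underside.
- coaster: Place of the tea tin, fixed: square marble coaster 100 x 100 mm, 6 mm thick. Origin: centre of its underside; sides along x and y.
- cup2: The other espresso cup, loose, same as the first, already upside down on the second saucer; leave it alone. Origin: centre of its mouth (its underside); handle on its +y side.
- teapot: Blue ceramic teapot, loose, 132 mm across the belly, 118 mm tall to the knob, spout on its -y side and handle on its +y side reaching about 110 mm from its axis; leave it alone. Origin: centre of its underside.
There are look-alikes about, which are no part of the job. What is shaped like the saucer but black or green is not meant. What is shaped like the tin but blue is not meant.

How it is judged (in metres and radians):
On the way, in this order (a step that is already met when the one before it is completed fails the run):
1. the tea strainer stands centred on the steel dish, let go (horizontal distance between strainer and dish below 0.013 m and z of strainer in the frame of dish between 0 and 0.008 m and angle between strainer's own z axis and vertical below 0.1 rad and linear speed of strainer below 0.03 m/s and angular speed of strainer below 0.3 rad/s and contact force between the fingers and strainer below 0.05 N), for 0.2 s.
2. the cup stands centred on the empty saucer, let go (horizontal distance between cup and saucer below 0.013 m and z of cup in the frame of saucer between 0.001 and 0.009 m and angle between cup's own z axis and vertical below 0.1 rad and linear speed of cup below 0.03 m/s and angular speed of cup below 0.3 rad/s and contact force between the fingers and cup below 0.05 N), for 0.2 s.
3. the sugar box stands centred on the cork mat, let go (horizontal distance between sugar and mat below 0.013 m and z of sugar in the frame of mat between 0.002 and 0.01 m and angle between sugar's own z axis and vertical below 0.1 rad and linear speed of sugar below 0.03 m/s and angular speed of sugar below 0.3 rad/s and contact force between the fingers and sugar below 0.05 N), for 0.2 s.
4. the tea tin stands centred on the marble coaster, let go (horizontal distance between tin and coaster below 0.013 m and z of tin in the frame of coaster between 0.002 and 0.01 m and angle between tin's own z axis and vertical below 0.1 rad and linear speed of tin below 0.03 m/s and angular speed of tin below 0.3 rad/s and contact force between the fingers and tin below 0.05 N), for 0.2 s.
At the end, for the whole second after the job is handed in: Strainer in the dish, cup upside down on the empty saucer, sugar box on the cork mat, tin on the marble coaster: each centre within 13 mm of its place's, flat on it (height within 4 mm, tilt under 0.1 rad), at rest; other cup and teapot within 15 mm of their start (horizontal distance between strainer and dish below 0.013 m and z of strainer in the frame of dish between 0 and 0.008 m and angle between each of strainer, cup, sugar, tin's own z axis and vertical below 0.1 rad and linear speed of each of strainer, cup, sugar, tin below 0.03 m/s and angular speed of each of strainer, cup, sugar, tin below 0.3 rad/s and horizontal distance between cup and saucer below 0.013 m and z of cup in the frame of saucer between 0.001 and 0.009 m and horizontal distance between sugar and mat below 0.013 m and z of sugar in the frame of mat between 0.002 and 0.01 m and horizontal distance between tin and coaster below 0.013 m and z of tin in the frame of coaster between 0.002 and 0.01 m and distance of each of cup2, teapot from where it was at the start of the episode below 0.015 m); the robot touches nothing.
It fails at once if a piece is dropped or slammed onto its place (comes down on it faster than after a fall of about 2 cm) ((horizontal distance between strainer and dish below 0.05 m and z of strainer in the frame of dish below 0.035 m and linear speed of strainer above 0.65 m/s) or (horizontal distance between cup and saucer below 0.05 m and z of cup in the frame of saucer below 0.035 m and linear speed of cup above 0.65 m/s) or (horizontal distance between sugar and mat below 0.05 m and z of sugar in the frame of mat below 0.035 m and linear speed of sugar above 0.65 m/s) or (horizontal distance between tin and coaster below 0.05 m and z of tin in the frame of coaster below 0.035 m and linear speed of tin above 0.65 m/s)).
It fails at once if the other cup is shifted by more than 15 mm or tipped (distance of cup2 from where it was at the start of the episode above 0.015 m or angle between cup2's own z axis and vertical above 0.25 rad).
It fails at once if the teapot is shifted by more than 15 mm or tipped (distance of teapot from where it was at the start of the episode above 0.015 m or angle between teapot's own z axis and vertical above 0.25 rad).
It also fails if it takes over 128 s, if anything falls off the work surface, if the arm or the gripper's body presses on something with over 40 N, if the wrist force passes 120 N, or if a joint passes its speed limit or range.

### The arm

A 6-joint arm with a two-finger parallel gripper is mounted at the origin on the work surface. World frame = base frame: x ahead of the robot, y to its left, z up, the work surface at z = 0. Lengths are in m, angles in degrees, forces in N, time in s.
With the tool pointing down it reaches from about 0.25 to 0.725 m from the base axis. Payload 4 kg.
Tool frame: the origin (TCP) lies at the very end of the fingers, on their centre line; the grasp point (between the pads) lies 19 mm behind it; z points along the fingers, y is the line along which they close (so a half turn about z gives the same grasp; the last joint's range is limited). The gripper opens to 85 mm and grips with 20 to 120 N. Pads are 22 mm wide; open, the fingers measure 114 mm over their backs; the gripper's body (76 mm by 85 mm) begins 54 mm behind the grasp point. The pads swing forward as they close: fully open they stand 13 mm farther back than shut.
Start: joints at [-68.182, 13.785, 0.286, 76.501, 0, 90], TCP at [0.186, -0.464, 0.231] pointing down, gripper open.
Joint ranges: [-155.79, 155.79], [-60.16, 107.12], [-62.33, 73.08], [-114, 123.19], [-81.49, 82.49], [-180, 180]. Speed limits (degrees/s): [159.86, 159.86, 180, 180, 180, 180].

### API

Orientations are given as a 3x3 rotation matrix whose columns are the frame's x, y, z axes.
In Python, from cell import robot, grab_frame, get_calibration, finish_job gives the robot as it stands.
- The arm moves only by the tool apply_moves, never from a script. Its argument "deltas" is a list that holds one entry, the list of rows, each a list of 7 numbers: the shift along the tool's x, y, z in mm, then the turn, a rotation vector about the tool's x, y, z in degrees, then the opening, from -1 (shut) to 1 (fully open). In form: [[[x, y, z, rx, ry, rz, gripper], ...]]. A call has 1 to 10 rows; each row shifts and turns the commanded pose from where the row before left it, along the tool's axes as they then stand; what a row does not reach is not made up. A row lasts 1/8 s, in which the tool goes at most 62.5 mm and 10.7 degrees, less where a joint would pass 70% of its speed; a pose out of reach is approached as far as the arm can. A call is refused whole if a number of a shift passes 62.5 or a number of a turn 10.7, either way. A call with a gripper value outside its range is refused whole. The fingers move at their own pace and stop on an object; "newtons" is the grip in N (left out, the last holds). Time passes only in rows, so rows that do not move let the fingers close. It gives the time, the measured TCP pose, the force, the opening and the grip force at its end, in the units of the state.
- robot.get_obs(): the state, without advancing time (a new reading comes with each control period).
- grab_frame(name): name is "side" or "top"; returns the picture (480x640x3 uint8, red, green, blue); there is no depth.
- get_calibration(name): a dict with "fx", "fy", "cx", "cy" (pixels), "extrinsics" (4x4, takes a point from world to camera coordinates). Camera axes: x right, y up, looking along -z (the intrinsics and any distortion apply to the point x, -y, -z); pixel columns grow to the right and rows downward; lengths in m; the calibration is good to about 2 mm. A picture is of the moment at which its call begins. get_calibration takes no time and is no camera call.
- finish_job(): hands the job in; it is judged then, once.
The state is a dict: "clock": time; "joint_pos": joint angles; "joint_velocities": joint speeds; "effort": joint torques, N m; "ee_pos": TCP position; "tcp_rot": TCP orientation; "wrist_force": force on the tool from outside, world axes, zero at the start; "wrist_torque": the same for the moment, N m; "gripper_width": opening from 0.0 (shut) to 1.0 (fully open); "grip_force": force on a finger pad.
Only numpy, scipy, OpenCV 4.12 (cv2) and the standard library are available. Lean on these libraries where they do the work, as an engineer would, in place of code of your own. Each camera call takes 0.05 s, during which the arm holds its last target. There are 200 camera calls.

## Working session

There is one attempt and no reset: what is moved stays moved. The work goes in short steps, Python scripts to look and compute and a tool call to move; the robot and the scene stay as the last step left them, time stands still between calls to the robot, and variables do not carry over. Pictures are saved under pics/ and viewed, at most 19 in all, crops included, and the job is handed in when it is done.

Besides the shell and the picture viewer there is one more tool, called after "Request:" by a JSON object that holds its "api" and its "payload", one argument or row to a line. apply_moves: Moves the arm, as the interface text tells. Its arguments: {"type":"object","properties":{"deltas":{"type":"array","items":{"type":"array","items":{"type":"array","items":{"type":"number"}}}},"newtons":{"type":"number"}},"required":["deltas"]}

```bash
mkdir -p pics; ls; python3 - <<'E'
from cell import robot, grab_frame, get_calibration
import cv2
o=robot.get_obs(); print(o)
for n in("side","top"):
    cv2.imwrite(f"pics/{n}0.png",grab_frame(n)[:,:,::-1]); print(get_calibration(n))
E
```

```text
pics
{'clock': 0.0, 'joint_pos': array([-6.81806685e+01,  1.38309938e+01,  2.12982893e-01,  7.65021179e+01,
        1.52800697e-03,  9.00001969e+01]), 'joint_velocities': array([-0.02040861, -0.06091465,  0.03930547,  0.03741624, -0.00641746,
       -0.01697547]), 'effort': array([ 1.20371278e-03, -3.72320688e+01,  2.52407080e+01,  1.69333880e-02,
        2.11521324e-04, -3.35747728e-06]), 'ee_pos': array([ 0.1856097 , -0.46358188,  0.2304186 ]), 'tcp_rot': array([[ 9.28361773e-01,  3.71677077e-01, -7.54523783e-04],
       [ 3.71677842e-01, -9.28359712e-01,  1.95635140e-03],
       [ 2.66614898e-05, -2.09664163e-03, -9.99997802e-01]]), 'wrist_force': array([ 0.52711694,  0.17095202, -0.78426269]), 'wrist_torque': array([ 0.00502779, -0.01360156,  0.01289886]), 'grip_force': 0.0, 'gripper_width': 1.0003954918687334}
{'fx': 524.5626167614942, 'fy': 524.5626167614942, 'cx': 314.35086381283173, 'cy': 244.32490590201456, 'extrinsics': array([[-0.95144175, -0.30727742,  0.01841706,  0.40011086],
       [ 0.18492661, -0.52272024,  0.83220532, -0.21284432],
       [-0.24609093,  0.79520069,  0.55416163, -1.17741676],
       [ 0.        ,  0.        ,  0.        ,  1.        ]])}
{'fx': 596.2708919933799, 'fy': 596.2708919933799, 'cx': 317.4616364429408, 'cy': 239.03507035771776, 'extrinsics': array([[-2.92434849e-02, -9.99572291e-01, -2.29532044e-04,
        -2.06077453e-02],
       [ 9.94773831e-01, -2.91255729e-02,  9.78607499e-02,
        -4.49272999e-01],
       [-9.78255792e-02,  2.63345689e-03,  9.95200091e-01,
        -1.56066342e+00],
       [ 0.00000000e+00,  0.00000000e+00,  0.00000000e+00,
         1.00000000e+00]])}
```

View pics/side0.png

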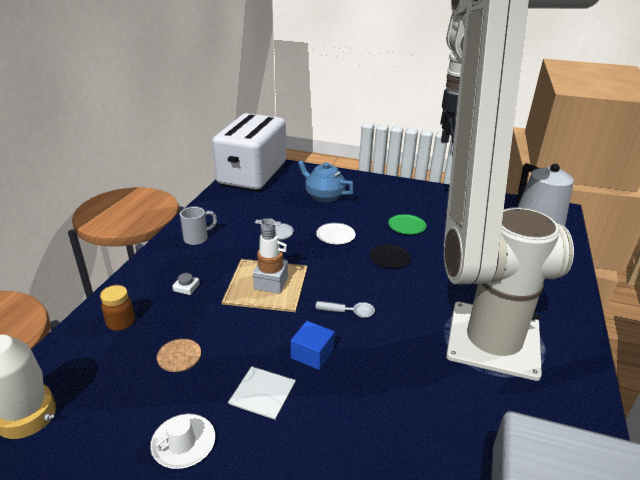

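View pics/top0.png

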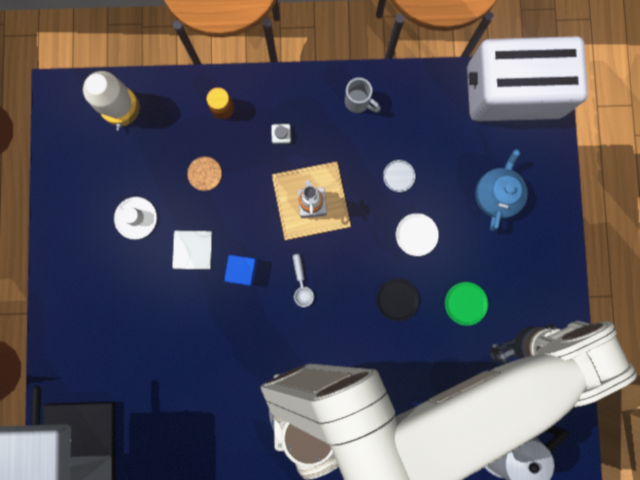

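The side view shows the tower at (268,250). In the top view the tower is at (311,200), the clear steel dish at (399,176), the white empty saucer at (417,235), the cork mat at (205,173) and the marble coaster at (192,250).

Candidates that could be confused:
- **Saucers:** white at top (417,235), black at (398,299), green at (466,303) and the one under cup2 at (135,218). The empty white one at (417,235) fits.
- **Tins:** grey in the tower versus blue at (240,270). The grey one fits.

I'll confirm these in enlarged crops.

```bash
cat > h.py <<'E'
import numpy as np, cv2
from cell import robot, grab_frame, get_calibration
def ray(n,u,v):
    c=get_calibration(n);E=np.array(c["extrinsics"]);R,t=E[:3,:3],E[:3,3]
    return -R.T@t, R.T@np.array([(u-c["cx"])/c["fx"],-(v-c["cy"])/c["fy"],-1])
def plane(n,u,v,z):
    o,d=ray(n,u,v); return o+d*(z-o[2])/d[2]
def proj(n,p):
    c=get_calibration(n);q=np.array(c["extrinsics"])@np.r_[p,1]
    return np.array([c["cx"]+c["fx"]*q[0]/-q[2],c["cy"]-c["fy"]*q[1]/-q[2]])
def snap(n,f):
    im=np.ascontiguousarray(grab_frame(n)[:,:,::-1]); cv2.imwrite(f"pics/{f}.png",im); return im
def crop(im,x0,y0,x1,y1,k,f):
    cv2.imwrite(f"pics/{f}.png",cv2.resize(im[y0:y1,x0:x1],None,fx=k,fy=k,interpolation=cv2.INTER_CUBIC))
def blob(im,u,v,r):
    """non-cloth blob nearest (u,v) within r"""
    hsv=cv2.cvtColor(im,cv2.COLOR_BGR2HSV)
    m=((hsv[...,2]>95)).astype(np.uint8); w=np.zeros_like(m); cv2.circle(w,(u,v),r,1,-1); m&=w
    n,l,s,c=cv2.connectedComponentsWithStats(m); i=1+np.argmax(s[1:,4])
    cnt=max(cv2.findContours((l==i).astype(np.uint8),0,2)[0],key=cv2.contourArea)
    return cnt
E
python3 - <<'E'
from h import *
t=cv2.imread("pics/top0.png");s=cv2.imread("pics/side0.png")
for nm,u,v,r,z,us,vs,rs in[("dish",399,176,26,.008,283,231,15),("saucer",417,235,32,.009,336,233,26),("mat",205,173,26,.006,179,355,30),("coaster",192,250,36,.006,262,392,42)]:
    for n,im,a,b,rr in(("top",t,u,v,r),("side",s,us,vs,rs)):
        c=blob(im,a,b,rr); e=cv2.fitEllipse(c); h=cv2.minAreaRect(c)
        pts=np.array([plane(n,x+0,y+0,z)[:2] for x,y in cv2.convexHull(c)[:,0]],np.float32)
        (cx,cy),rad=cv2.minEnclosingCircle(pts); mr=cv2.minAreaRect(pts)
        print(nm,n,np.round(e[0],1),"circ",round(cx,4),round(cy,4),round(rad,4),"rect",np.round(mr[0],4),np.round(mr[1],4),round(mr[2],1))
crop(t,255,145,445,265,4,"tc"); crop(s,210,200,330,320,5,"sc")
E
```

```text
dish top [398.6 175.5] circ 0.6161 -0.2591 0.0461 rect [ 0.6162 -0.2594] [0.0866 0.0908] 87.7
dish side [280.2 231.6] circ 0.6075 -0.2476 0.0707 rect [ 0.6072 -0.2456] [0.0751 0.1286] 7.2
saucer top [416.7 234.3] circ 0.455 -0.2996 0.0602 rect [ 0.4544 -0.2994] [0.1156 0.1158] 88.3
saucer side [335.3 233. ] circ 0.4527 -0.2974 0.0599 rect [ 0.4526 -0.2977] [0.1183 0.1128] 77.6
mat top [204.  173.3] circ 0.6383 0.2686 0.0479 rect [0.6389 0.2684] [0.0922 0.0939] 89.2
mat side [178.5 354.7] circ 0.6357 0.2739 0.0486 rect [0.635  0.2739] [0.0912 0.093 ] 19.0
coaster top [191.5 249.5] circ 0.4319 0.3039 0.0714 rect [0.432 0.304] [0.1049 0.1047] 88.3
coaster side [261.9 392.2] circ 0.4289 0.308 0.072 rect [0.4295 0.3082] [0.1047 0.1021] 87.1
```

View pics/tc.png

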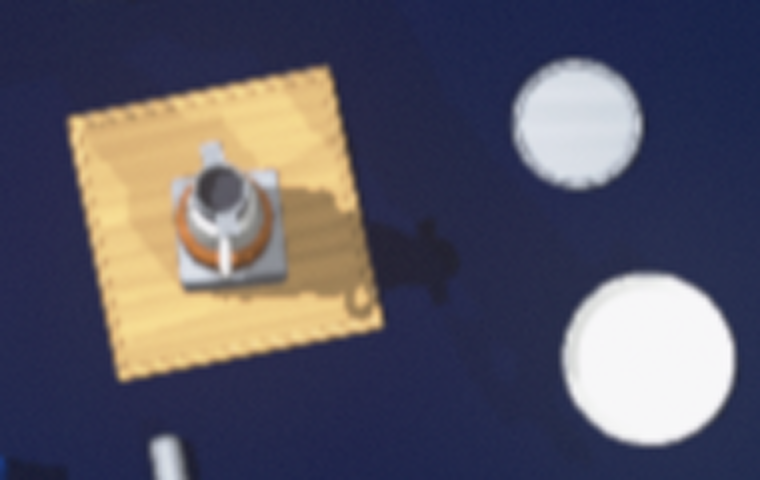

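View pics/sc.png

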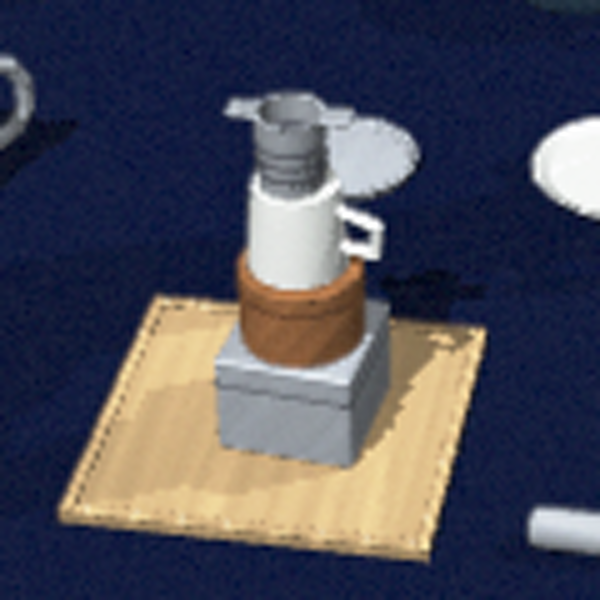

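The crops confirm it. The tower has the grey tin at the bottom. The empty white saucer is at top px (417,234), and the clear dish at (399,176). Strainer ears in the side view are at about (256,221) and (280,223). The cup handle points roughly to image-bottom in the top view (311,207).

```bash
python3 - <<'E'
from h import *
S=lambda x,y:(210+x/5,200+y/5)
T=lambda x,y:(255+x/4,145+y/4)
def P(l,n,pt,z): p=plane(n,*pt,z);print(l,n,np.round(p[:2]*1000,1)); return p
P("rim","side",S(293,108),.188);P("rim","top",T(221,189),.188)
a=P("earL","side",S(230,107),.187);b=P("earR","side",S(352,115),.187)
print("mid",(a+b)/2,"yaw",np.degrees(np.arctan2(*(b-a)[1::-1])))
P("ear+","top",T(209,143),.187);P("ear-","top",T(233,228),.187)
for n,q in(("tinL",(217,375)),("tinF",(352,387)),("tinR",(388,305))):P(n,"side",S(*q),.060)
for q in((172,178),(277,170),(287,272),(182,281)):P("tin","top",T(*q),.060)
P("cupfoot","side",S(296,187),.148)
P("handle","side",S(375,238),.126);P("handle","top",T(225,268),.126)
P("sugar","side",S(303,270),.102);P("sugar","top",T(223,220),.102)
E
```

```text
rim side [541.7 -17.4]
rim top [545.1 -19.3]
earL side [570.2  -9.9]
earR side [514.2 -22.3]
mid [ 0.54221232 -0.01609516  0.187     ] yaw -167.53779274410994
ear+ top [573.4 -12.9]
ear- top [521.5 -25.8]
tinL side [566.   29.5]
tinF side [501.5  17. ]
tinR side [508.7 -52. ]
tin top [576.2  13.4]
tin top [579.5 -55.3]
tin top [512.1 -59.8]
tin top [508.2   8.6]
cupfoot side [539.3 -12. ]
handle side [500.7 -14.6]
handle top [506.3 -20. ]
sugar side [536.5 -10.5]
sugar top [540.5 -19.4]
```

```bash
cat >> h.py <<'E'
def go(x,y,z,yaw):
    """tool-axis shift (mm) and turn about tool z (deg) to TCP x,y,z with tool-y at yaw deg; shift is in axes after turn"""
    o=robot.get_obs();R=o["tcp_rot"];cur=np.degrees(np.arctan2(R[1,1],R[0,1]))
    t=-((yaw-cur+90)%180-90); a=np.radians(cur-t)
    ty=np.array([np.cos(a),np.sin(a)]);tx=np.array([-ty[1],ty[0]])
    d=(np.array([x,y,z])-o["ee_pos"])*1000
    print("pos",np.round(o["ee_pos"]*1000,1),"yaw",round(cur,1),"w",round(o["gripper_width"],3),"turn",round(t,1),"shift",np.round([tx@d[:2],ty@d[:2],-d[2]],1),"t",round(o["clock"],1))
E
python3 -c "
from h import *
go(.544,-.019,.235,-77)"
```

```text
pos [ 185.6 -463.7  230.5] yaw -68.2 w 1.001 turn 8.8 shift [ 449.2 -352.6   -4.5] t 0.1
```

Request:
{"api": "apply_moves", "payload": {
  "deltas": [
    [[0, 0, -4, 0, 0, 8.8, 1], [45, -35, 0, 0, 0, 0, 1], [45, -35, 0, 0, 0, 0, 1], [45, -35, 0, 0, 0, 0, 1], [45, -35, 0, 0, 0, 0, 1], [45, -35, 0, 0, 0, 0, 1], [45, -35, 0, 0, 0, 0, 1], [45, -35, 0, 0, 0, 0, 1], [45, -35, 0, 0, 0, 0, 1]]
  ],
  "newtons": 25
}}

```text
clock: 1.23
ee_pos: [0.4742, -0.1086, 0.235]
tcp_rot: [[0.974, 0.225, -0.0], [0.225, -0.974, -0.0], [-0.0, 0.0, -1.0]]
wrist_force: [0.8, -0.5, 0.4]
gripper_width: 0.999
grip_force: 0.0
```

Request:
{"api": "apply_moves", "payload": {
  "deltas": [
    [[45, -35, 0, 0, 0, 0, 1], [45, -35, 0, 0, 0, 0, 1], [0, 0, 0, 0, 0, 0, 1], [0, 0, 0, 0, 0, 0, 1]]
  ]
}}

```text
clock: 1.72
ee_pos: [0.5447, -0.0218, 0.2345]
tcp_rot: [[0.974, 0.226, -0.002], [0.226, -0.974, -0.0], [-0.002, -0.0, -1.0]]
wrist_force: [0.2, -0.3, -0.1]
gripper_width: 1.0
grip_force: 0.0
```

```bash
python3 - <<'E'
from h import *
go(.544,-.019,.155,-77)
t=snap("top","t1");s=snap("side","s1")
a=cv2.resize(t[140:260,240:380],None,fx=2.8,fy=2.8,interpolation=2)
b=cv2.resize(s[160:320,190:350],None,fx=2.1,fy=2.1,interpolation=2)[:336]
h=min(len(a),len(b)); cv2.imwrite("pics/c1.png",np.hstack([a[:h],b[:h]]))
E
```

```text
pos [544.7 -21.8 234.5] yaw -76.9 w 1.0 turn 0.1 shift [-0.1 -2.9 79.5] t 1.7
```

View pics/c1.png

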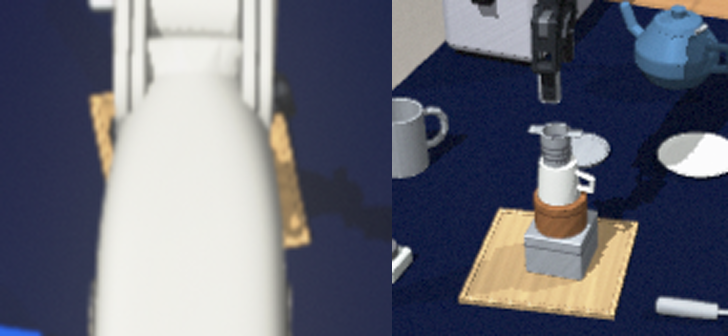

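The side crop shows the open gripper right above the tower, in line with the strainer at crop (555,130), so I'm descending.

Request:
{"api": "apply_moves", "payload": {
  "deltas": [
    [[-1, -3, 20, 0, 0, 0, 1], [0, 0, 20, 0, 0, 0, 1], [0, 0, 20, 0, 0, 0, 1], [0, 0, 19, 0, 0, 0, 1], [0, 0, 0, 0, 0, 0, 0.3], [0, 0, 0, 0, 0, 0, 0.1], [0, 0, 0, 0, 0, 0, -0.1], [0, 0, 0, 0, 0, 0, -0.3], [0, 0, 0, 0, 0, 0, -0.6], [0, 0, 0, 0, 0, 0, -1]]
  ]
}}

```text
clock: 3.08
ee_pos: [0.5445, -0.0192, 0.1574]
tcp_rot: [[0.974, 0.225, 0.002], [0.225, -0.974, -0.0], [0.002, 0.001, -1.0]]
wrist_force: [-0.5, -0.9, 5.1]
gripper_width: 0.371
grip_force: 25.1
```

Request:
{"api": "apply_moves", "payload": {
  "deltas": [
    [[0, 0, 0, 0, 0, 0, -1], [0, 0, 0, 0, 0, 0, -1]]
  ]
}}

```text
clock: 3.32
ee_pos: [0.5444, -0.0192, 0.1573]
tcp_rot: [[0.974, 0.225, 0.002], [0.225, -0.974, -0.0], [0.002, 0.001, -1.0]]
wrist_force: [-0.1, -0.5, 5.3]
gripper_width: 0.375
grip_force: 25.1
```

```bash
python3 - <<'E'
from h import *
go(.543,-.019,.235,-77)
s=snap("side","s2"); crop(s,190,160,350,320,3,"c2")
E
```

```text
pos [544.4 -19.2 157.3] yaw -77.0 w 0.375 turn 0.0 shift [ -1.3  -0.5 -77.7] t 3.3
```

View pics/c2.png

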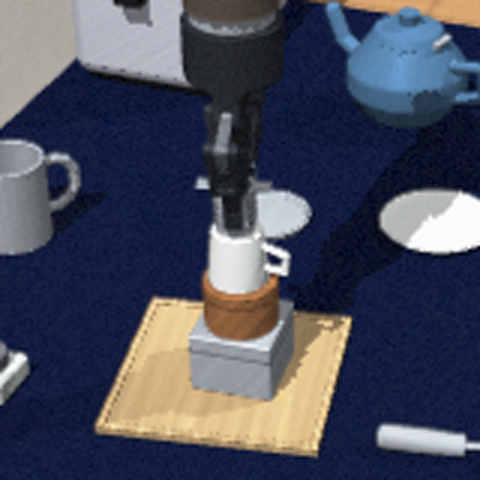

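Gripped: opening 32 mm, strainer upright on the cup at crop (235,210). Next I lift it and carry it to the dish.

Request:
{"api": "apply_moves", "payload": {
  "deltas": [
    [[0, 0, -4, 0, 0, 0, -1], [0, 0, -10, 0, 0, 0, -1], [0, 0, -20, 0, 0, 0, -1], [0, 0, -25, 0, 0, 0, -1], [0, 0, -20, 0, 0, 0, -1], [0, 0, 0, 0, 0, 0, -1]]
  ]
}}

```text
clock: 4.12
ee_pos: [0.5449, -0.0191, 0.2372]
tcp_rot: [[0.974, 0.225, 0.004], [0.225, -0.974, -0.0], [0.004, 0.001, -1.0]]
wrist_force: [-0.1, -0.9, -2.6]
gripper_width: 0.374
grip_force: 24.9
```

```bash
python3 - <<'E'
from h import *
go(.616,-.2585,.06,-77)
E
```

```text
pos [544.9 -19.1 237.2] yaw -77.0 w 0.374 turn 0.0 shift [ 15.4 249.2 177.2] t 4.1
```

Request:
{"api": "apply_moves", "payload": {
  "deltas": [
    [[2, 20, 0, 0, 0, 0, -1], [2, 40, 0, 0, 0, 0, -1], [3, 40, 0, 0, 0, 0, -1], [3, 45, 0, 0, 0, 0, -1], [3, 45, 10, 0, 0, 0, -1], [2, 39, 30, 0, 0, 0, -1], [0, 20, 40, 0, 0, 0, -1], [0, 0, 50, 0, 0, 0, -1], [0, 0, 45, 0, 0, 0, -1], [0, 0, 0, 0, 0, 0, -1]]
  ]
}}

```text
clock: 5.38
ee_pos: [0.6096, -0.2577, 0.0538]
tcp_rot: [[0.975, 0.224, -0.012], [0.224, -0.975, 0.005], [-0.011, -0.007, -1.0]]
wrist_force: [-0.2, 0.1, 0.1]
gripper_width: 0.37
grip_force: 25.0
```

```bash
python3 - <<'E'
from h import *
go(.616,-.2585,.016,-77)
s=snap("side","s3"); t=snap("top","t3")
print(robot.get_obs()["wrist_force"])
b=np.hstack([cv2.resize(s[150:310,210:350],None,fx=2.8,fy=2.8,interpolation=2),cv2.resize(t[140:300,280:400],None,fx=2.8,fy=2.8,interpolation=2)])
cv2.imwrite("pics/c3.png",b)
E
```

```text
pos [ 609.6 -257.7   53.8] yaw -77.1 w 0.37 turn -0.1 shift [ 6.1  2.2 37.8] t 5.4
[-0.24950676 -0.10349322  0.24634888]
```

View pics/c3.png

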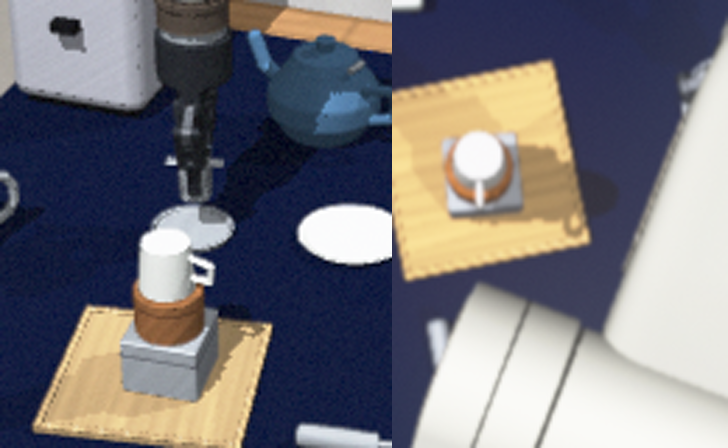

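The strainer hangs upright over the dish: side crop shows the strainer at (195,185) and the dish at (193,228). Tower rest is undisturbed. Next I correct the position and lower it.

Request:
{"api": "apply_moves", "payload": {
  "deltas": [
    [[6, 2, 10, 0, 0, 0, -1], [0, 0, 10, 0, 0, 0, -1], [0, 0, 10, 0, 0, 0, -1], [0, 0, 0, 0, 0, 0, -1], [0, 0, 0, 0, 0, 0, -1]]
  ]
}}

```text
clock: 6.1
ee_pos: [0.6208, -0.2589, 0.0304]
tcp_rot: [[0.974, 0.225, -0.0], [0.225, -0.974, 0.0], [-0.0, -0.0, -1.0]]
wrist_force: [-0.0, 0.0, -0.9]
gripper_width: 0.374
grip_force: 25.0
```

```bash
python3 - <<'E'
from h import *
go(.616,-.2585,.0133,-77)
s=snap("side","s4"); crop(s,245,190,325,260,7,"c4")
p=robot.get_obs()["ee_pos"]; f=lambda q:np.round((proj("side",q)-[245,190])*7)
print("strainer bottom pred",f(p+[-.001,0,-.0093]),"dish centre pred rim",f([.616,-.2585,.008]))
for d in((.043,0),(-.043,0),(0,.043),(0,-.043)): print(d,f([.616+d[0],-.2585+d[1],.008]))
E
```

```text
pos [ 620.8 -258.9   30.4] yaw -77.0 w 0.374 turn 0.0 shift [-4.6 -1.5 17.1] t 6.1
strainer bottom pred [221. 248.] dish centre pred rim [230. 277.]
(0.043, 0) [134. 259.]
(-0.043, 0) [327. 296.]
(0, 0.043) [192. 330.]
(0, -0.043) [267. 227.]
```

View pics/c4.png

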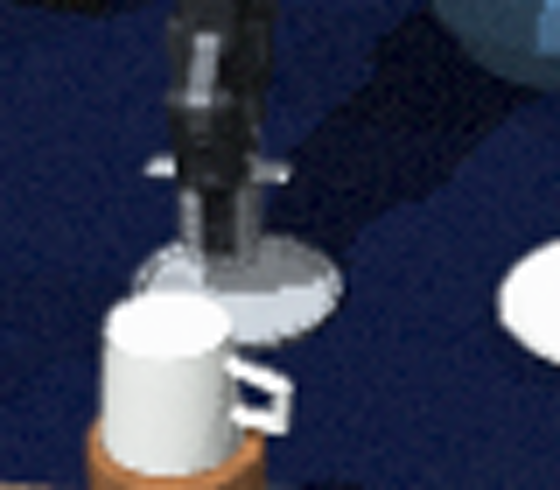

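The strainer bottom is near crop (222,258) and the dish centre near (238,290), so I move about 6 mm to -x and lower.

Request:
{"api": "apply_moves", "payload": {
  "deltas": [
    [[-6, -3, 0, 0, 0, 0, -1], [0, 0, 5, 0, 0, 0, -1], [0, 0, 5, 0, 0, 0, -1], [0, 0, 3, 0, 0, 0, -1], [0, 0, 0, 0, 0, 0, -1], [0, 0, 0, 0, 0, 0, -1]]
  ]
}}

```text
clock: 6.9
ee_pos: [0.6144, -0.2574, 0.0173]
tcp_rot: [[0.974, 0.225, 0.0], [0.225, -0.974, -0.0], [0.0, 0.0, -1.0]]
wrist_force: [0.1, -0.0, -0.7]
gripper_width: 0.373
grip_force: 25.0
```

Request:
{"api": "apply_moves", "payload": {
  "deltas": [
    [[0, 0, 1, 0, 0, 0, -1], [0, 0, 1, 0, 0, 0, -1], [0, 0, 0, 0, 0, 0, -1]]
  ]
}}

```text
clock: 7.28
ee_pos: [0.6142, -0.2573, 0.0152]
tcp_rot: [[0.974, 0.225, -0.0], [0.225, -0.974, 0.0], [-0.0, -0.0, -1.0]]
wrist_force: [-0.4, -0.7, -1.2]
gripper_width: 0.372
grip_force: 25.0
```

Request:
{"api": "apply_moves", "payload": {
  "deltas": [
    [[0, 0, 1, 0, 0, 0, -1], [0, 0, 1, 0, 0, 0, -1], [0, 0, 0, 0, 0, 0, -1]]
  ]
}}

```text
clock: 7.65
ee_pos: [0.6141, -0.2573, 0.0131]
tcp_rot: [[0.974, 0.225, -0.0], [0.225, -0.974, 0.0], [-0.0, -0.0, -1.0]]
wrist_force: [0.4, -0.3, -0.8]
gripper_width: 0.372
grip_force: 25.0
```

Request:
{"api": "apply_moves", "payload": {
  "deltas": [
    [[0, 0, 1, 0, 0, 0, -1], [0, 0, 0, 0, 0, 0, -1]]
  ]
}}

```text
clock: 7.9
ee_pos: [0.6143, -0.2574, 0.0124]
tcp_rot: [[0.974, 0.225, 0.0], [0.225, -0.974, -0.0], [0.0, 0.0, -1.0]]
wrist_force: [-0.2, 0.3, 0.2]
gripper_width: 0.374
grip_force: 25.0
```

Request:
{"api": "apply_moves", "payload": {
  "deltas": [
    [[0, 0, 0, 0, 0, 0, -0.1], [0, 0, 0, 0, 0, 0, 0.1], [0, 0, 0, 0, 0, 0, 0.3], [0, 0, 0, 0, 0, 0, 0.3], [0, 0, -10, 0, 0, 0, 0.3], [0, 0, -40, 0, 0, 0, 0.3], [0, 0, -60, 0, 0, 0, 0.6], [0, 0, -60, 0, 0, 0, 1], [0, 0, -50, 0, 0, 0, 1], [0, 0, 0, 0, 0, 0, 1]]
  ]
}}

```text
clock: 9.15
ee_pos: [0.6168, -0.2585, 0.2398]
tcp_rot: [[0.974, 0.225, 0.012], [0.225, -0.974, -0.005], [0.01, 0.007, -1.0]]
wrist_force: [0.7, -0.3, 0.4]
gripper_width: 1.003
grip_force: 0.0
```

```bash
python3 - <<'E'
from h import *
go(.43,-.5,.23,-85)
s=snap("side","s5"); t=snap("top","t5")
E
```

```text
pos [ 616.8 -258.5  239.8] yaw -77.0 w 1.003 turn 8.0 shift [-207.2  224.3    9.8] t 9.2
```

```bash
python3 - <<'E'
from h import *
s=cv2.imread("pics/s5.png");t=cv2.imread("pics/t3.png")
hsv=cv2.cvtColor(t,cv2.COLOR_BGR2HSV)
r=cv2.resize(t[150:250,270:350],None,fx=4.5,fy=4.5,interpolation=2)
b=cv2.resize(s[190:300,235:325],None,fx=4.1,fy=4.1,interpolation=2)[:450]
cv2.imwrite("pics/c5.png",np.hstack([r,b]))
m=((hsv[...,2]>185)&(hsv[...,1]<40)).astype(np.uint8); m[:, :280]=0;m[:,345:]=0;m[:170]=0;m[225:]=0
n,l,st,c=cv2.connectedComponentsWithStats(m)
print(st[1:],c[1:])
cups=np.array([.542,-.018,0])
print("pred foot",proj("top",cups+[0,0,.148]),"mouth",proj("top",cups+[0,0,.102]))
E
```

```text
[[298 187  26  27 317]
 [300 206   9   9  38]] [[310.47318612 195.72555205]
 [302.63157895 211.73684211]]
pred foot [309.93959406 196.38079477] mouth [310.17147063 199.4470436 ]
```

View pics/c5.png

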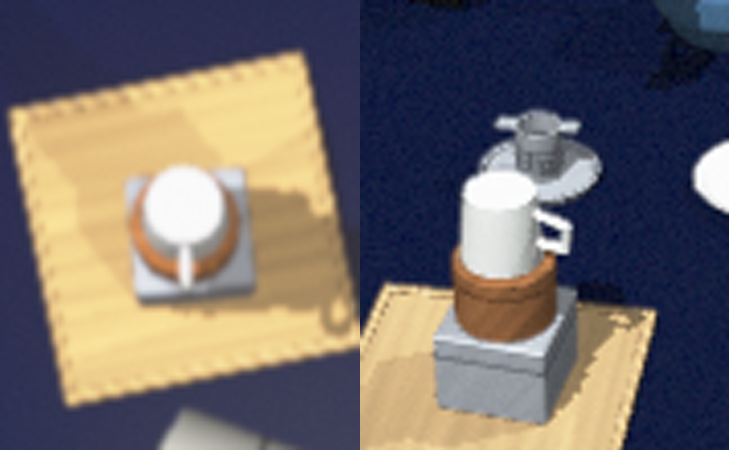

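The strainer stands upright in the dish, near centre: crop (540,160) with the dish at (541,170). The cup foot is at crop (184,205) with its handle along -x. I go back above the tower for the cup.

```bash
python3 - <<'E'
from h import *
go(.543,-.0195,.2,-89)
E
```

```text
pos [ 614.5 -257.5  233.5] yaw -77.0 w 0.999 turn 12.0 shift [ -67.3 -239.2   33.5] t 9.2
```

Request:
{"api": "apply_moves", "payload": {
  "deltas": [
    [[0, 0, 0, 0, 0, 6, 1], [0, 0, 0, 0, 0, 6, 1], [-9, -30, 0, 0, 0, 0, 1], [-10, -40, 0, 0, 0, 0, 1], [-10, -40, 0, 0, 0, 0, 1], [-10, -40, 0, 0, 0, 0, 1], [-10, -40, 0, 0, 0, 0, 1], [-10, -30, 10, 0, 0, 0, 1], [-8, -19, 24, 0, 0, 0, 1], [0, 0, 0, 0, 0, 0, 1]]
  ]
}}

```text
clock: 10.5
ee_pos: [0.5397, -0.0183, 0.1948]
tcp_rot: [[1.0, 0.02, -0.008], [0.02, -1.0, 0.0], [-0.008, -0.0, -1.0]]
wrist_force: [0.2, 0.0, 0.2]
gripper_width: 1.001
grip_force: 0.0
```

```bash
python3 - <<'E'
from h import *
go(.543,-.0195,.108,-89)
E
```

```text
pos [539.7 -18.3 194.8] yaw -88.8 w 1.001 turn 0.2 shift [ 3.2  1.2 86.8] t 10.5
```

Request:
{"api": "apply_moves", "payload": {
  "deltas": [
    [[0, 0, 0, 0, 0, 0, 1], [0, 0, 20, 0, 0, 0, 1], [0, 0, 25, 0, 0, 0, 1], [0, 0, 20, 0, 0, 0, 1], [0, 0, 15, 0, 0, 0, 1], [0, 0, 0, 0, 0, 0, 1], [0, 0, 0, 0, 0, 0, 1], [0, 0, 0, 0, 0, 0, 1]]
  ]
}}

```text
clock: 11.5
ee_pos: [0.5438, -0.0197, 0.1193]
tcp_rot: [[1.0, 0.018, 0.002], [0.018, -1.0, -0.0], [0.002, 0.0, -1.0]]
wrist_force: [0.5, 0.1, -0.7]
gripper_width: 0.997
grip_force: 0.0
```

```bash
python3 - <<'E'
from h import *
go(.543,-.0195,.109,-89)
E
```

```text
pos [543.8 -19.7 119.3] yaw -89.0 w 0.997 turn 0.0 shift [-0.8 -0.2 10.3] t 11.5
```

Request:
{"api": "apply_moves", "payload": {
  "deltas": [
    [[0, 0, 10, 0, 0, 0, 1], [0, 0, 0, 0, 0, 0, 0.6], [0, 0, 0, 0, 0, 0, 0.4], [0, 0, 0, 0, 0, 0, 0.25], [0, 0, 0, 0, 0, 0, 0.1], [0, 0, 0, 0, 0, 0, -0.1], [0, 0, 0, 0, 0, 0, -0.5], [0, 0, 0, 0, 0, 0, -1], [0, 0, 0, 0, 0, 0, -1], [0, 0, 0, 0, 0, 0, -1]]
  ],
  "newtons": 30
}}

```text
clock: 12.75
ee_pos: [0.5433, -0.0194, 0.1088]
tcp_rot: [[1.0, 0.018, 0.001], [0.018, -1.0, 0.0], [0.001, -0.0, -1.0]]
wrist_force: [-0.6, 1.9, 5.0]
gripper_width: 0.535
grip_force: 31.2
```

```bash
python3 - <<'E'
from h import *
go(.455,-.2985,.06,-89)
s=snap("side","s6"); crop(s,210,190,330,310,4,"c6")
E
```

```text
pos [543.3 -19.4 108.8] yaw -89.0 w 0.535 turn 0.0 shift [-93.1 277.5  48.8] t 12.8
```

View pics/c6.png

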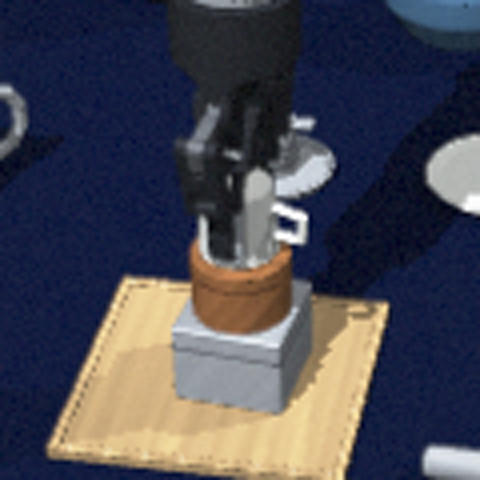

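Cup gripped half-way, handle free at crop (290,222). I lift it and carry it to the saucer.

Request:
{"api": "apply_moves", "payload": {
  "deltas": [
    [[0, 0, -4, 0, 0, 0, -1], [0, 0, -10, 0, 0, 0, -1], [0, 0, -20, 0, 0, 0, -1], [0, 0, -25, 0, 0, 0, -1], [-8, 25, -10, 0, 0, 0, -1], [-16, 50, 0, 0, 0, 0, -1], [-17, 50, 0, 0, 0, 0, -1], [-17, 50, 0, 0, 0, 0, -1], [-17, 50, 0, 0, 0, 0, -1], [-14, 40, 10, 0, 0, 0, -1]]
  ]
}}

```text
clock: 14.05
ee_pos: [0.4584, -0.2886, 0.1684]
tcp_rot: [[1.0, 0.016, 0.002], [0.016, -1.0, -0.002], [0.002, 0.002, -1.0]]
wrist_force: [0.8, -0.5, -1.0]
gripper_width: 0.535
grip_force: 30.8
```

Request:
{"api": "apply_moves", "payload": {
  "deltas": [
    [[-5, 12, 30, 0, 0, 0, -1], [0, 0, 40, 0, 0, 0, -1], [0, 0, 40, 0, 0, 0, -1], [0, 0, 0, 0, 0, 0, -1], [0, 0, 0, 0, 0, 0, -1], [0, 0, 0, 0, 0, 0, -1]]
  ]
}}

```text
clock: 14.8
ee_pos: [0.4555, -0.2992, 0.0596]
tcp_rot: [[1.0, 0.018, 0.003], [0.018, -1.0, -0.002], [0.003, 0.002, -1.0]]
wrist_force: [0.0, 0.2, -0.9]
gripper_width: 0.537
grip_force: 31.2
```

```bash
python3 - <<'E'
from h import *
go(.454,-.2985,.0118,-89)
s=snap("side","s7"); t=snap("top","t7")
b=np.hstack([cv2.resize(s[190:310,260:380],None,fx=3,fy=3,interpolation=2),cv2.resize(t[160:280,280:420],None,fx=3,fy=3,interpolation=2)])
cv2.imwrite("pics/c7.png",b)
E
```

```text
pos [ 455.5 -299.2   59.6] yaw -89.0 w 0.537 turn 0.0 shift [-1.5 -0.7 47.8] t 14.8
```

View pics/c7.png

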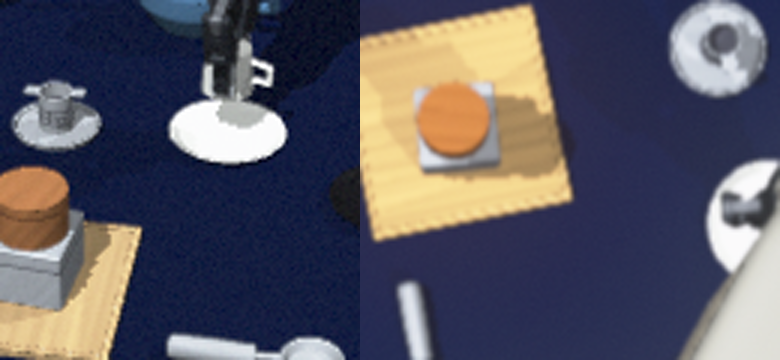

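Cup is held upright above the saucer; the side view shows the cup at crop (230,82) and the saucer at (228,131). The strainer looks centred in the dish, at top crop (725,40) vs (719,48). I lower the cup and compute the sugar box from the same picture.

Request:
{"api": "apply_moves", "payload": {
  "deltas": [
    [[-1, -1, 15, 0, 0, 0, -1], [0, 0, 12, 0, 0, 0, -1], [0, 0, 10, 0, 0, 0, -1], [0, 0, 5, 0, 0, 0, -1], [0, 0, 3, 0, 0, 0, -1], [0, 0, 0, 0, 0, 0, -1], [0, 0, 0, 0, 0, 0, -1]]
  ]
}}

```text
clock: 15.78
ee_pos: [0.4532, -0.2974, 0.0126]
tcp_rot: [[1.0, 0.018, 0.001], [0.018, -1.0, -0.0], [0.001, 0.0, -1.0]]
wrist_force: [0.8, -0.7, -0.9]
gripper_width: 0.532
grip_force: 31.2
```

```bash
python3 - <<'E'
from h import *
go(.454,-.2985,.0118,-89)
print("strainer",plane("top",401.7,173.3,.044),"dish",plane("top",399.5,176,.008))
t=cv2.imread("pics/t7.png");hsv=cv2.cvtColor(t,cv2.COLOR_BGR2HSV)
print(hsv[200,310],hsv[220,290])
m=((hsv[...,1]>150)&(hsv[...,0]<16)&(hsv[...,2]>120)).astype(np.uint8);m[:165]=0;m[240:]=0;m[:,:270]=0;m[:,350:]=0
c=max(cv2.findContours(m,0,2)[0],key=cv2.contourArea);e=cv2.minEnclosingCircle(c);print("sugar",e,plane("top",*e[0],.102))
s=cv2.imread("pics/s7.png");hs=cv2.cvtColor(s,cv2.COLOR_BGR2HSV)
m=((hs[...,1]>140)&(hs[...,0]<16)&(hs[...,2]>60)).astype(np.uint8);m[:200]=0;m[300:]=0;m[:,:230]=0;m[:,:][:,300:]=0
c=max(cv2.findContours(m,0,2)[0],key=cv2.contourArea);x,y,w,h=cv2.boundingRect(c);print("side box",x,y,w,h)
for yy in(-.019,-.012): print(yy,proj("side",[.542,yy,.081]), "cen")
E
```

```text
pos [ 453.2 -297.4   12.6] yaw -89.0 w 0.532 turn 0.0 shift [0.8 1.1 0.8] t 15.8
strainer [ 0.61448845 -0.26158623  0.044     ] dish [ 0.61468377 -0.26069392  0.008     ]
[ 14 164 221] [ 22 105 244]
sugar ((310.5, 199.36956787109375), 11.641280174255371) [ 0.54217426 -0.01883842  0.102     ]
side box 258 246 24 27
-0.019 [270.02763965 258.76910701] cen
-0.012 [268.94957222 260.33701911] cen
```

Request:
{"api": "apply_moves", "payload": {
  "deltas": [
    [[0, 0, 1, 0, 0, 0, -1], [0, 0, 0, 0, 0, 0, -1], [0, 0, 0, 0, 0, 0, -1]]
  ]
}}

```text
clock: 16.15
ee_pos: [0.453, -0.2973, 0.0114]
tcp_rot: [[1.0, 0.018, 0.0], [0.018, -1.0, -0.0], [0.0, 0.0, -1.0]]
wrist_force: [0.4, -0.2, -0.9]
gripper_width: 0.533
grip_force: 31.2
```

Request:
{"api": "apply_moves", "payload": {
  "deltas": [
    [[0, 0, 1, 0, 0, 0, -1], [0, 0, 0, 0, 0, 0, -1], [0, 0, 0, 0, 0, 0, -1]]
  ]
}}

```text
clock: 16.52
ee_pos: [0.4531, -0.2973, 0.0108]
tcp_rot: [[1.0, 0.018, 0.001], [0.018, -1.0, -0.0], [0.001, 0.0, -1.0]]
wrist_force: [-2.0, 1.2, 5.2]
gripper_width: 0.536
grip_force: 31.9
```

Contact (5 N), so I release.

Request:
{"api": "apply_moves", "payload": {
  "deltas": [
    [[0, 0, 0, 0, 0, 0, 0.15], [0, 0, 0, 0, 0, 0, 0.3], [0, 0, 0, 0, 0, 0, 0.5], [0, 0, 0, 0, 0, 0, 0.5], [0, 0, -10, 0, 0, 0, 0.5], [0, 0, -40, 0, 0, 0, 0.5], [0, 0, -50, 0, 0, 0, 0.8], [0, 0, -50, 0, 0, 0, 1], [0, 0, -20, 0, 0, 0, 1]]
  ]
}}

```text
clock: 17.65
ee_pos: [0.4545, -0.2983, 0.185]
tcp_rot: [[1.0, 0.018, 0.006], [0.018, -1.0, -0.004], [0.006, 0.004, -1.0]]
wrist_force: [0.2, 0.1, -0.7]
gripper_width: 1.001
grip_force: 0.0
```

```bash
python3 - <<'E'
from h import *
go(.5425,-.019,.14,-86)
E
```

```text
pos [ 454.5 -298.3  185. ] yaw -89.0 w 1.001 turn -3.0 shift [ 107.3 -272.4   45. ] t 17.6
```

Request:
{"api": "apply_moves", "payload": {
  "deltas": [
    [[0, 0, 0, 0, 0, -3, 1], [9, -22, 0, 0, 0, 0, 1], [18, -45, 0, 0, 0, 0, 1], [18, -45, 0, 0, 0, 0, 1], [18, -45, 0, 0, 0, 0, 1], [18, -45, 0, 0, 0, 0, 1], [16, -40, 0, 0, 0, 0, 1], [10, -30, 20, 0, 0, 0, 1], [0, 0, 20, 0, 0, 0, 1], [0, 0, 0, 0, 0, 0, 1]]
  ]
}}

```text
clock: 18.9
ee_pos: [0.5393, -0.0178, 0.1394]
tcp_rot: [[0.997, 0.071, -0.003], [0.071, -0.997, 0.0], [-0.003, -0.0, -1.0]]
wrist_force: [0.1, -0.1, 0.0]
gripper_width: 1.001
grip_force: 0.0
```

Request:
{"api": "apply_moves", "payload": {
  "deltas": [
    [[0, 0, 0, 0, 0, 0, 1], [0, 0, 0, 0, 0, 0, 1]]
  ]
}}

```text
clock: 19.15
ee_pos: [0.5413, -0.019, 0.1416]
tcp_rot: [[0.998, 0.069, 0.002], [0.069, -0.998, -0.0], [0.002, 0.0, -1.0]]
wrist_force: [-0.5, 1.1, -0.7]
gripper_width: 1.001
grip_force: 0.0
```

```bash
python3 - <<'E'
from h import *
go(.5425,-.019,.068,-86)
s=snap("side","s8"); t=snap("top","t8")
b=np.hstack([cv2.resize(s[170:310,210:370],None,fx=3,fy=3,interpolation=2),cv2.resize(t[160:300,360:460],None,fx=3,fy=3,interpolation=2)])
cv2.imwrite("pics/c8.png",b)
E
```

```text
pos [541.3 -19.  141.6] yaw -86.0 w 1.001 turn -0.0 shift [ 1.2  0.1 73.6] t 19.1
```

View pics/c8.png

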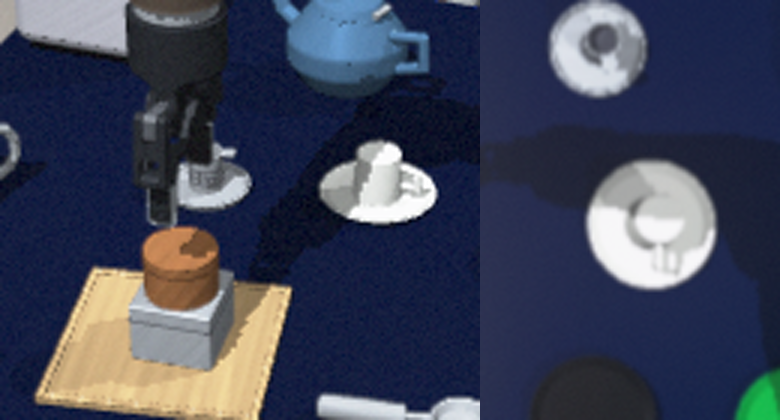

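The cup stands upright on the saucer, centred within 2–3 mm: foot at top crop (660,217), saucer at (651,224), which is the lean a raised foot should show. Now descending on the sugar box.

Request:
{"api": "apply_moves", "payload": {
  "deltas": [
    [[1, 0, 20, 0, 0, 0, 1], [0, 0, 25, 0, 0, 0, 1], [0, 0, 18, 0, 0, 0, 1], [0, 0, 11, 0, 0, 0, 1], [0, 0, 0, 0, 0, 0, 1], [0, 0, 0, 0, 0, 0, 0.7], [0, 0, 0, 0, 0, 0, 0.6], [0, 0, 0, 0, 0, 0, 0.5], [0, 0, 0, 0, 0, 0, 0.4], [0, 0, 0, 0, 0, 0, 0]]
  ],
  "newtons": 30
}}

```text
clock: 20.5
ee_pos: [0.5423, -0.0182, 0.0672]
tcp_rot: [[0.998, 0.07, 0.002], [0.07, -0.998, 0.0], [0.002, -0.0, -1.0]]
wrist_force: [-0.9, 1.3, 5.7]
gripper_width: 0.718
grip_force: 33.3
```

Request:
{"api": "apply_moves", "payload": {
  "deltas": [
    [[0, 0, 0, 0, 0, 0, -1], [0, 0, 0, 0, 0, 0, -1], [0, 0, 0, 0, 0, 0, -1]]
  ]
}}

```text
clock: 20.88
ee_pos: [0.5423, -0.0182, 0.0671]
tcp_rot: [[0.998, 0.07, 0.002], [0.07, -0.998, 0.0], [0.002, -0.0, -1.0]]
wrist_force: [-1.5, 1.0, 7.1]
gripper_width: 0.72
grip_force: 33.3
```

```bash
python3 - <<'E'
from h import *
go(.637,.271,.06,-86)
E
```

```text
pos [542.3 -18.2  67.1] yaw -86.0 w 0.72 turn 0.0 shift [ 114.7 -281.9    7.1] t 20.9
```

Request:
{"api": "apply_moves", "payload": {
  "deltas": [
    [[0, 0, -4, 0, 0, 0, -1], [0, 0, -10, 0, 0, 0, -1], [0, 0, -20, 0, 0, 0, -1], [0, 0, -25, 0, 0, 0, -1], [0, 0, -20, 0, 0, 0, -1], [8, -20, 0, 0, 0, 0, -1], [16, -40, 0, 0, 0, 0, -1], [18, -45, 0, 0, 0, 0, -1], [18, -45, 0, 0, 0, 0, -1], [18, -45, 0, 0, 0, 0, -1]]
  ]
}}

```text
clock: 22.12
ee_pos: [0.6092, 0.1227, 0.1478]
tcp_rot: [[0.985, 0.174, -0.01], [0.175, -0.983, 0.049], [-0.001, -0.05, -0.999]]
wrist_force: [0.5, -0.2, -1.3]
gripper_width: 0.722
grip_force: 32.9
```

Request:
{"api": "apply_moves", "payload": {
  "deltas": [
    [[18, -45, 0, 0, 0, 0, -1], [14, -32, 10, 0, 0, 0, -1], [5, -10, 30, 0, 0, 0, -1], [0, 0, 30, 0, 0, 0, -1], [0, 0, 15, 0, 0, 0, -1], [0, 0, 0, 0, 0, 0, -1], [0, 0, 0, 0, 0, 0, -1], [0, 0, 0, 0, 0, 0, -1]]
  ]
}}

```text
clock: 23.12
ee_pos: [0.6364, 0.1833, 0.0698]
tcp_rot: [[0.97, 0.241, -0.018], [0.242, -0.967, 0.078], [0.002, -0.08, -0.997]]
wrist_force: [0.2, 0.2, -2.0]
gripper_width: 0.714
grip_force: 32.9
```

```bash
python3 - <<'E'
from h import *
go(.6375,.2705,.0131,-86)
s=snap("side","s9"); t=snap("top","t9")
b=np.hstack([cv2.resize(s[260:390,120:250],None,fx=3,fy=3,interpolation=2),cv2.resize(t[140:270,250:380],None,fx=3,fy=3,interpolation=2)])
cv2.imwrite("pics/c9.png",b)
E
```

```text
pos [636.4 183.3  69.8] yaw -76.0 w 0.714 turn 10.0 shift [  7.2 -87.   56.7] t 23.1
```

View pics/c9.png

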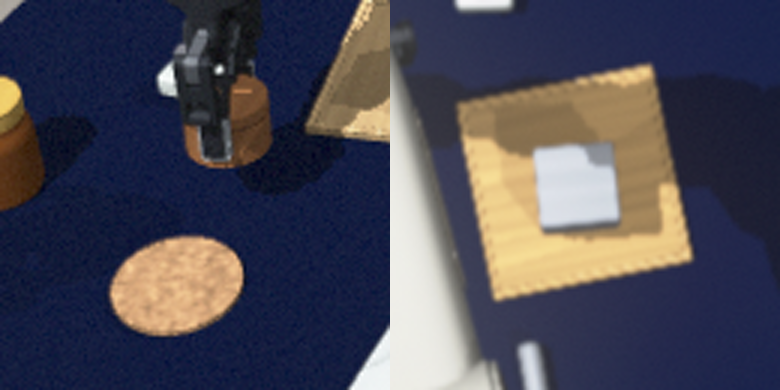

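```bash
python3 - <<'E'
from h import *
o=robot.get_obs();print(np.round(o["joint_pos"],1),np.round(np.array(o["tcp_rot"]),3))
E
```

```text
[ 14.   37.8  13.   65.1   4.6 179.9] [[ 0.97   0.241 -0.018]
 [ 0.242 -0.967  0.078]
 [ 0.001 -0.08  -0.997]]
```

J6 hit its +180° limit, so the yaw must go the other way (negative turn). The sugar box's yaw is free, so I turn and look again.

Request:
{"api": "apply_moves", "payload": {
  "deltas": [
    [[0, 0, -10, 0, 0, -8, -1], [0, 0, -10, 0, 0, -10, -1], [0, 0, 0, 0, 0, -10, -1], [0, 0, 0, 0, 0, -10, -1], [0, 0, 0, 0, 0, -10, -1], [0, 0, 0, 0, 0, 0, -1], [0, 0, 0, 0, 0, 0, -1]]
  ]
}}

```text
clock: 24.1
ee_pos: [0.6358, 0.1816, 0.0883]
tcp_rot: [[0.472, 0.881, -0.02], [0.88, -0.469, 0.078], [0.059, -0.054, -0.997]]
wrist_force: [0.3, -0.0, -0.9]
gripper_width: 0.714
grip_force: 32.9
```

```bash
cat >> h.py <<'E'
def level():
    R=robot.get_obs()["tcp_rot"]; z=R.T@np.array([0,0,-1.]); a=np.cross([0,0,1],z)
    print("level turn",np.round(np.degrees(a),1),"j",np.round(robot.get_obs()["joint_pos"],0))
E
python3 - <<'E'
from h import *
go(.6375,.2705,.06,-30);level()
E
```

```text
pos [635.8 181.6  88.3] yaw -28.0 w 0.714 turn 2.0 shift [ 77.8 -43.   28.3] t 24.1
level turn [-3.1 -3.4  0. ] j [ 14.  37.  14.  68.   5. 132.]
```

Request:
{"api": "apply_moves", "payload": {
  "deltas": [
    [[0, 0, 0, -3.1, -3.4, 0, -1], [0, 0, 0, 0, 0, 0, -1], [0, 0, 0, 0, 0, 0, -1]]
  ]
}}

```text
clock: 24.48
ee_pos: [0.6357, 0.1816, 0.088]
tcp_rot: [[0.47, 0.883, -0.001], [0.883, -0.47, 0.001], [0.0, -0.001, -1.0]]
wrist_force: [0.6, 0.0, -1.4]
gripper_width: 0.714
grip_force: 33.0
```

```bash
python3 - <<'E'
from h import *
go(.6375,.2705,.06,-28);level()
E
```

```text
pos [635.7 181.6  88. ] yaw -28.0 w 0.714 turn -0.0 shift [ 79.3 -40.1  28. ] t 24.5
level turn [-0.1 -0.   0. ] j [ 16.  37.  15.  68.   0. 134.]
```

Request:
{"api": "apply_moves", "payload": {
  "deltas": [
    [[20, -10, 0, 0, 0, 0, -1], [30, -15, 0, 0, 0, 0, -1], [29, -15, 10, 0, 0, 0, -1], [0, 0, 18, 0, 0, 0, -1], [0, 0, 0, 0, 0, 0, -1], [0, 0, 0, 0, 0, 0, -1], [0, 0, 0, 0, 0, 0, -1]]
  ]
}}

```text
clock: 25.35
ee_pos: [0.6382, 0.2695, 0.0609]
tcp_rot: [[0.47, 0.883, 0.001], [0.883, -0.47, 0.001], [0.001, 0.0, -1.0]]
wrist_force: [0.1, -0.1, 0.0]
gripper_width: 0.716
grip_force: 33.0
```

```bash
python3 - <<'E'
from h import *
go(.6375,.2705,.0131,-28);level()
s=snap("side","s10"); crop(s,130,290,230,390,5,"c10")
o=robot.get_obs();p=o["ee_pos"]
f=lambda q:np.round((proj("side",q)-[130,290])*5)
print("box bottom ctr pred",f(p-[0,0,.0071]),"mat pred",f([.6375,.2705,.006]))
E
```

```text
pos [638.2 269.5  60.9] yaw -28.1 w 0.716 turn -0.1 shift [ 0.6 -1.  47.8] t 25.4
level turn [ 0. -0.  0.] j [ 23.  42.  19.  67.   0. 141.]
box bottom ctr pred [227. 231.] mat pred [241. 315.]
```

View pics/c10.png

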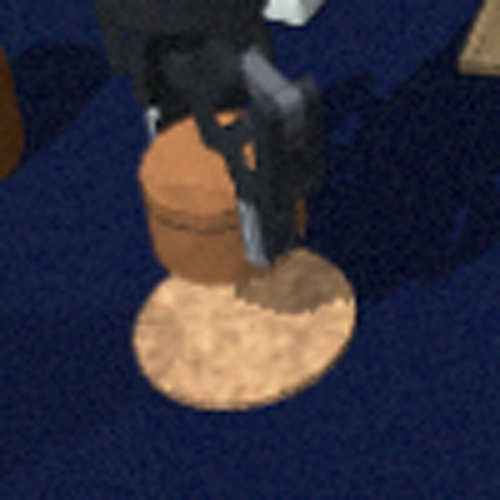

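The box is at crop (224,200), right above the mat at (245,325). It needs a shift of about 3 mm, then it goes down.

Request:
{"api": "apply_moves", "payload": {
  "deltas": [
    [[0, -3, 10, 0, 0, 0, -1], [0, 0, 12, 0, 0, 0, -1], [0, 0, 12, 0, 0, 0, -1], [0, 0, 7, 0, 0, 0, -1], [0, 0, 4, 0, 0, 0, -1], [0, 0, 0, 0, 0, 0, -1], [0, 0, 0, 0, 0, 0, -1]]
  ]
}}

```text
clock: 26.28
ee_pos: [0.6351, 0.2717, 0.0155]
tcp_rot: [[0.469, 0.883, 0.0], [0.883, -0.469, 0.0], [0.0, 0.0, -1.0]]
wrist_force: [0.1, 0.5, -1.0]
gripper_width: 0.714
grip_force: 33.0
```

Request:
{"api": "apply_moves", "payload": {
  "deltas": [
    [[0, 0, 1, 0, 0, 0, -1], [0, 0, 1, 0, 0, 0, -1], [0, 0, 0, 0, 0, 0, -1], [0, 0, 0, 0, 0, 0, -1]]
  ]
}}

```text
clock: 26.78
ee_pos: [0.6348, 0.2716, 0.013]
tcp_rot: [[0.469, 0.883, -0.001], [0.883, -0.469, -0.0], [-0.0, -0.001, -1.0]]
wrist_force: [0.7, 0.6, -0.2]
gripper_width: 0.72
grip_force: 33.0
```

Request:
{"api": "apply_moves", "payload": {
  "deltas": [
    [[0, 0, 0.7, 0, 0, 0, -1], [0, 0, 0, 0, 0, 0, -1], [0, 0, 0, 0, 0, 0, 0.5], [0, 0, 0, 0, 0, 0, 0.6], [0, 0, 0, 0, 0, 0, 0.8], [0, 0, 0, 0, 0, 0, 1], [0, 0, -8, 0, 0, 0, 1], [0, 0, -25, 0, 0, 0, 1], [0, 0, -50, 0, 0, 0, 1], [0, 0, -50, 0, 0, 0, 1]]
  ]
}}

```text
clock: 28.02
ee_pos: [0.6346, 0.2714, 0.1469]
tcp_rot: [[0.469, 0.883, -0.001], [0.883, -0.469, -0.0], [-0.001, -0.001, -1.0]]
wrist_force: [1.4, 0.1, 0.1]
gripper_width: 1.0
grip_force: 0.0
```

```bash
python3 - <<'E'
from h import *
go(.5425,-.019,.15,-28);level()
t=cv2.imread("pics/t9.png");g=cv2.cvtColor(t,cv2.COLOR_BGR2HSV)
m=((g[...,1]<70)&(g[...,2]>90)).astype(np.uint8);m[:180]=0;m[215:]=0;m[:,:290]=0;m[:,335:]=0
c=max(cv2.findContours(m,0,2)[0],key=cv2.contourArea)
P=np.array([plane("top",*q,.06)[:2] for q in c[:,0]],np.float32);print(cv2.boundingRect(c),cv2.minAreaRect(P))
# side silhouette corners from s10
s=cv2.imread("pics/s10.png");crop(s,225,240,315,315,7,"c11")
E
```

```text
pos [634.6 271.4 146.9] yaw -28.0 w 1.0 turn 0.0 shift [-299.7   55.    -3.1] t 28.0
level turn [-0.  0.  0.] j [ 23.  38.  26.  78.   0. 141.]
(297, 187, 30, 28) ((0.5461810827255249, -0.0210077203810215), (0.07568216323852539, 0.07117897272109985), 88.32241821289062)
```

View pics/c11.png

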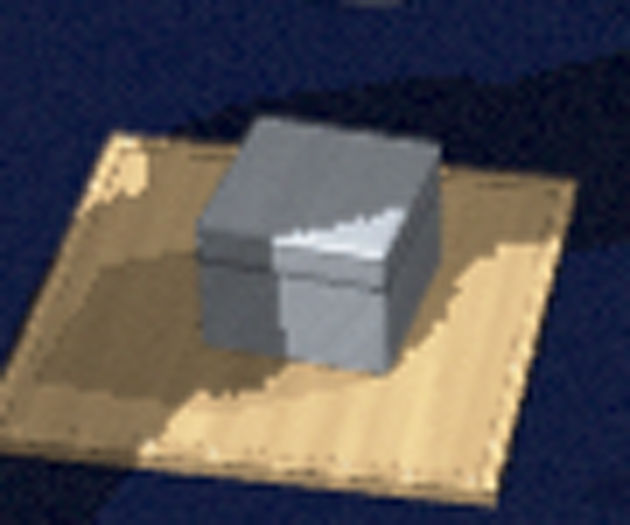

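The tin stands alone on the tray. Its top corners in this crop are at (198,225), (388,268), (440,145) and (262,117).

```bash
python3 - <<'E'
from h import *
def q(n,pts):
    P=np.array([plane(n,*p,.06)[:2] for p in pts]);print(n,np.round(P*1000),"c",np.round(P.mean(0)*1000,1))
    for i in range(4): d=P[(i+1)%4]-P[i];print(round(np.hypot(*d)*1000),round(np.degrees(np.arctan2(d[1],d[0]))%90,1))
q("side",[(225+x/7,240+y/7) for x,y in((198,225),(388,268),(440,145),(262,117))])
q("top",[(250+(x-390)/3,140+y/3) for x,y in((533,148),(611,143),(619,220),(541,228))])
E
```

```text
side [[571.  19.]
 [500.  20.]
 [509. -53.]
 [575. -48.]] c [538.7 -15.6]
71 89.1
74 6.5
67 4.3
68 3.6
top [[577.  14.]
 [579. -54.]
 [511. -59.]
 [506.   9.]] c [543.3 -22.3]
68 2.0
68 4.1
68 4.2
71 4.1
```

Request:
{"api": "apply_moves", "payload": {
  "deltas": [
    [[0, 0, 0, 0, 0, -10, 1], [0, 0, 0, 0, 0, -10, 1], [0, 0, 0, 0, 0, -10, 1], [0, 0, 0, 0, 0, -10, 1], [0, 0, 0, 0, 0, -10, 1], [0, 0, 0, 0, 0, -10, 1], [0, 0, 0, 0, 0, -10, 1], [0, 0, 0, 0, 0, -10, 1], [0, 0, 0, 0, 0, -10, 1], [0, 0, 0, 0, 0, -10, 1]]
  ]
}}

```text
clock: 29.28
ee_pos: [0.6349, 0.2716, 0.146]
tcp_rot: [[-0.953, 0.303, 0.0], [0.303, 0.953, 0.0], [0.0, 0.0, -1.0]]
wrist_force: [0.1, -0.0, 0.5]
gripper_width: 0.996
grip_force: 0.0
```

Request:
{"api": "apply_moves", "payload": {
  "deltas": [
    [[0, 0, 0, 0, 0, -10, 1], [0, 0, 0, 0, 0, -10, 1], [0, 0, 0, 0, 0, -2, 1], [0, 0, 0, 0, 0, 0, 1], [0, 0, 0, 0, 0, 0, 1]]
  ]
}}

```text
clock: 29.9
ee_pos: [0.6348, 0.2716, 0.1454]
tcp_rot: [[-0.998, -0.069, -0.001], [-0.069, 0.998, -0.0], [0.001, 0.0, -1.0]]
wrist_force: [0.3, 0.2, 0.1]
gripper_width: 0.998
grip_force: 0.0
```

```bash
python3 - <<'E'
from h import *
go(.5425,-.0195,.13,94);level()
E
```

```text
pos [634.8 271.6 145.4] yaw 93.9 w 0.998 turn -0.1 shift [ 112.4 -283.9   15.4] t 29.9
level turn [ 0. -0.  0.] j [23. 38. 26. 78.  0. 19.]
```

Request:
{"api": "apply_moves", "payload": {
  "deltas": [
    [[10, -25, 0, 0, 0, 0, 1], [18, -45, 0, 0, 0, 0, 1], [18, -45, 0, 0, 0, 0, 1], [18, -45, 0, 0, 0, 0, 1], [18, -45, 0, 0, 0, 0, 1], [18, -45, 0, 0, 0, 0, 1], [12, -34, 15, 0, 0, 0, 1], [0, 0, 0, 0, 0, 0, 1], [0, 0, 0, 0, 0, 0, 1], [0, 0, 0, 0, 0, 0, 1]]
  ]
}}

```text
clock: 31.15
ee_pos: [0.5438, -0.0186, 0.1308]
tcp_rot: [[-0.997, -0.072, 0.001], [-0.072, 0.997, 0.0], [-0.001, 0.0, -1.0]]
wrist_force: [0.1, 0.7, 0.6]
gripper_width: 0.999
grip_force: 0.0
```

```bash
python3 - <<'E'
from h import *
go(.5425,-.0195,.024,94);level()
s=snap("side","s12");t=snap("top","t12")
b=np.hstack([cv2.resize(s[200:320,210:330],None,fx=3.2,fy=3.2,interpolation=2),cv2.resize(t[120:240,160:270],None,fx=3.2,fy=3.2,interpolation=2)])
cv2.imwrite("pics/c12.png",b)
E
```

```text
pos [543.8 -18.6 130.8] yaw 94.1 w 0.999 turn 0.1 shift [  1.4  -0.8 106.8] t 31.1
level turn [ 0.  0. -0.] j [-2. 22. -3. 64.  0. -6.]
```

View pics/c12.png

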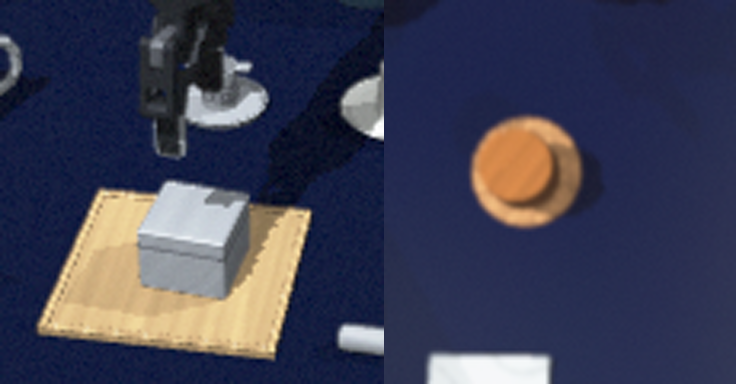

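The sugar box stands on the mat: top crop box at (513,163), mat at (526,171). I check the offset with the height counted.

```bash
python3 - <<'E'
from h import *
t=cv2.imread("pics/t12.png");g=cv2.cvtColor(t,cv2.COLOR_BGR2HSV)
a=((g[...,1]>90)&(g[...,0]<25)&(g[...,2]>80)).astype(np.uint8);a[:140]=0;a[215:]=0;a[:,:170]=0;a[:,250:]=0
c=max(cv2.findContours(a,0,2)[0],key=cv2.contourArea);(u,v),r=cv2.minEnclosingCircle(c);print("mat",u,v,r,plane("top",u,v,.006))
print("sugar",plane("top",200.3,170.9,.048))
E
```

```text
mat 204.08291625976562 173.09799194335938 17.029970169067383 [0.63858612 0.26819427 0.006     ]
sugar [0.63566994 0.27025595 0.048     ]
```

It is 3–4 mm off at most, so fine. Descending on the tin.

Request:
{"api": "apply_moves", "payload": {
  "deltas": [
    [[1, -1, 20, 0, 0, 0, 1], [0, 0, 30, 0, 0, 0, 1], [0, 0, 15, 0, 0, 0, 1], [0, 0, 10, 0, 0, 0, 1], [0, 0, 10, 0, 0, 0, 1], [0, 0, 10, 0, 0, 0, 1], [0, 0, 10, 0, 0, 0, 1], [0, 0, 0, 0, 0, 0, 1]]
  ],
  "newtons": 40
}}

```text
clock: 32.25
ee_pos: [0.5413, -0.0207, 0.0245]
tcp_rot: [[-0.998, -0.07, -0.002], [-0.07, 0.998, 0.0], [0.002, 0.0, -1.0]]
wrist_force: [-0.1, 0.4, -0.3]
gripper_width: 1.002
grip_force: 0.0
```

Request:
{"api": "apply_moves", "payload": {
  "deltas": [
    [[0, 0, 0, 0, 0, 0, 0.8], [0, 0, 0, 0, 0, 0, 0.7], [0, 0, 0, 0, 0, 0, 0.6], [0, 0, 0, 0, 0, 0, 0.3], [0, 0, 0, 0, 0, 0, -1], [0, 0, 0, 0, 0, 0, -1], [0, 0, 0, 0, 0, 0, -1]]
  ]
}}

```text
clock: 33.12
ee_pos: [0.5427, -0.0205, 0.0261]
tcp_rot: [[-0.998, -0.07, 0.001], [-0.07, 0.998, 0.0], [-0.001, 0.0, -1.0]]
wrist_force: [-1.1, 0.0, 5.7]
gripper_width: 0.814
grip_force: 48.1
```

```bash
python3 - <<'E'
from h import *
go(.4305,.306,.09,92);level()
E
```

```text
pos [542.7 -20.5  26.1] yaw 94.0 w 0.814 turn 2.0 shift [100.7 330.2 -63.9] t 33.1
level turn [ 0.   0.1 -0. ] j [ -2.  29. -11.  50.   0.  -6.]
```

Tin gripped (69 mm). I lift it and carry it to the coaster.

Request:
{"api": "apply_moves", "payload": {
  "deltas": [
    [[0, 0, -4, 0, 0, 0, -1], [0, 0, -10, 0, 0, 0, -1], [0, 0, -20, 0, 0, 0, -1], [0, 0, -25, 0, 0, 0, -1], [0, 10, -20, 0, 0, 0, -1], [8, 30, 0, 0, 0, 0, -1], [11, 42, 0, 0, 0, 0, -1], [12, 45, 0, 0, 0, 0, -1], [12, 45, 0, 0, 0, 0, -1], [12, 45, 0, 0, 0, 0, -1]]
  ]
}}

```text
clock: 34.38
ee_pos: [0.4713, 0.193, 0.1046]
tcp_rot: [[-0.998, -0.07, -0.001], [-0.07, 0.998, -0.0], [0.001, -0.0, -1.0]]
wrist_force: [-0.1, -0.0, -2.1]
gripper_width: 0.813
grip_force: 47.2
```

Request:
{"api": "apply_moves", "payload": {
  "deltas": [
    [[12, 45, 0, 0, 0, 0, -1], [12, 42, 0, 0, 0, 0, -1], [10, 30, 10, 0, 0, 0, -1], [0, 0, 20, 0, 0, 0, -1], [0, 0, 0, 0, 0, 0, -1], [0, 0, 0, 0, 0, 0, -1], [0, 0, 0, 0, 0, 0, -1]]
  ]
}}

```text
clock: 35.25
ee_pos: [0.4307, 0.3062, 0.0753]
tcp_rot: [[-0.998, -0.069, 0.001], [-0.069, 0.998, 0.001], [-0.001, 0.001, -1.0]]
wrist_force: [0.0, 0.5, -3.0]
gripper_width: 0.812
grip_force: 47.1
```

```bash
python3 - <<'E'
from h import *
go(.4305,.306,.0271,94);level()
s=snap("side","s13"); crop(s,205,310,325,430,5,"c13")
o=robot.get_obs();p=o["ee_pos"]
f=lambda q:np.round((proj("side",q)-[205,310])*5)
print("tin bottom ctr pred",f(p-[0,0,.021]),"coaster pred",f([.4305,.306,.006]))
E
```

```text
pos [430.7 306.2  75.3] yaw 94.0 w 0.812 turn -0.0 shift [ 0.2 -0.2 48.2] t 35.2
level turn [ 0.  0. -0.] j [ 35.  24. -10.  56.   0.  31.]
tin bottom ctr pred [280. 316.] coaster pred [285. 401.]
```

View pics/c13.png

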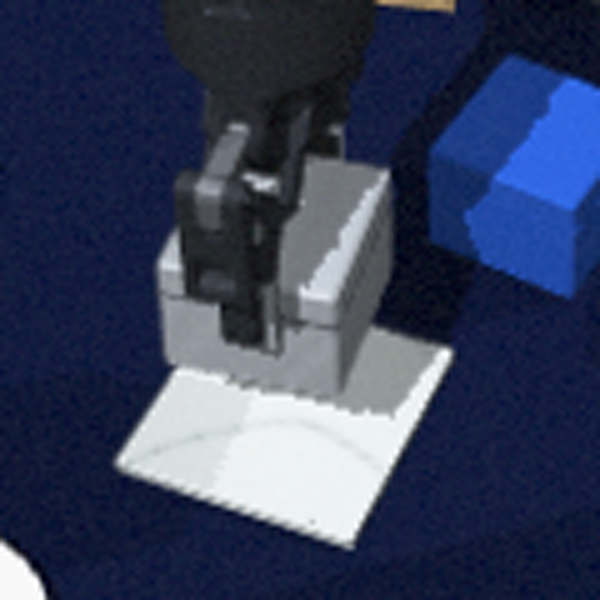

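The tin bottom centre is near crop (278,323) and the coaster centre near (284,407). Both match the prediction, so I lower.

Request:
{"api": "apply_moves", "payload": {
  "deltas": [
    [[0, 0, 12, 0, 0, 0, -1], [0, 0, 14, 0, 0, 0, -1], [0, 0, 10, 0, 0, 0, -1], [0, 0, 6, 0, 0, 0, -1], [0, 0, 3, 0, 0, 0, -1], [0, 0, 0, 0, 0, 0, -1], [0, 0, 0, 0, 0, 0, -1]]
  ]
}}

```text
clock: 36.17
ee_pos: [0.4302, 0.3065, 0.0298]
tcp_rot: [[-0.998, -0.07, 0.0], [-0.07, 0.998, 0.0], [-0.0, 0.0, -1.0]]
wrist_force: [0.6, 0.0, -1.9]
gripper_width: 0.811
grip_force: 47.2
```

Request:
{"api": "apply_moves", "payload": {
  "deltas": [
    [[0, 0, 1, 0, 0, 0, -1], [0, 0, 1, 0, 0, 0, -1], [0, 0, 0, 0, 0, 0, -1], [0, 0, 0, 0, 0, 0, -1]]
  ]
}}

```text
clock: 36.67
ee_pos: [0.4298, 0.3063, 0.0274]
tcp_rot: [[-0.998, -0.07, -0.001], [-0.07, 0.998, -0.0], [0.001, 0.0, -1.0]]
wrist_force: [0.1, 0.1, -2.7]
gripper_width: 0.814
grip_force: 47.2
```

Request:
{"api": "apply_moves", "payload": {
  "deltas": [
    [[0, 0, 1, 0, 0, 0, -1], [0, 0, 0, 0, 0, 0, -1], [0, 0, 0, 0, 0, 0, -1]]
  ]
}}

```text
clock: 37.05
ee_pos: [0.4298, 0.3063, 0.0264]
tcp_rot: [[-0.998, -0.07, -0.001], [-0.07, 0.998, -0.0], [0.001, -0.0, -1.0]]
wrist_force: [0.0, -0.1, -2.6]
gripper_width: 0.813
grip_force: 47.2
```

Request:
{"api": "apply_moves", "payload": {
  "deltas": [
    [[0, 0, 0.8, 0, 0, 0, -1], [0, 0, 0, 0, 0, 0, -1], [0, 0, 0, 0, 0, 0, -1]]
  ]
}}

```text
clock: 37.42
ee_pos: [0.4299, 0.3063, 0.0261]
tcp_rot: [[-0.998, -0.07, -0.0], [-0.07, 0.998, 0.0], [0.0, 0.0, -1.0]]
wrist_force: [-2.2, -1.9, 4.3]
gripper_width: 0.815
grip_force: 48.0
```

Contact, so I release slowly and withdraw.

Request:
{"api": "apply_moves", "payload": {
  "deltas": [
    [[0, 0, 0, 0, 0, 0, 0.66], [0, 0, 0, 0, 0, 0, 0.75], [0, 0, 0, 0, 0, 0, 0.9], [0, 0, 0, 0, 0, 0, 1], [0, 0, 0, 0, 0, 0, 1], [0, 0, -10, 0, 0, 0, 1], [0, 0, -25, 0, 0, 0, 1], [0, 0, -45, 0, 0, 0, 1], [0, 0, -50, 0, 0, 0, 1], [0, -45, -20, 0, 0, 0, 1]]
  ]
}}

```text
clock: 38.67
ee_pos: [0.4351, 0.264, 0.1799]
tcp_rot: [[-0.997, -0.074, 0.006], [-0.074, 0.997, 0.005], [-0.007, 0.004, -1.0]]
wrist_force: [0.2, -0.2, -0.8]
gripper_width: 0.998
grip_force: 0.0
```

Request:
{"api": "apply_moves", "payload": {
  "deltas": [
    [[10, -60, 0, 0, 0, 0, 1], [10, -60, 0, 0, 0, 0, 1], [10, -60, 0, 0, 0, 0, 1], [10, -60, 0, 0, 0, 0, 1], [0, 0, 0, 0, 0, 0, 1], [0, 0, 0, 0, 0, 0, 1], [0, 0, 0, 0, 0, 0, 1]]
  ]
}}

```text
clock: 39.55
ee_pos: [0.4103, 0.0204, 0.1759]
tcp_rot: [[-0.997, -0.073, -0.0], [-0.073, 0.997, 0.0], [0.0, 0.0, -1.0]]
wrist_force: [-0.4, 0.5, -0.6]
gripper_width: 0.998
grip_force: 0.0
```

```bash
python3 - <<'E'
from h import *
print(robot.get_obs()["clock"]); snap("side","s14"); t=snap("top","t14"); crop(t,105,130,545,330,1.8,"c14")
E
```

```text
39.55
```

View pics/c14.png

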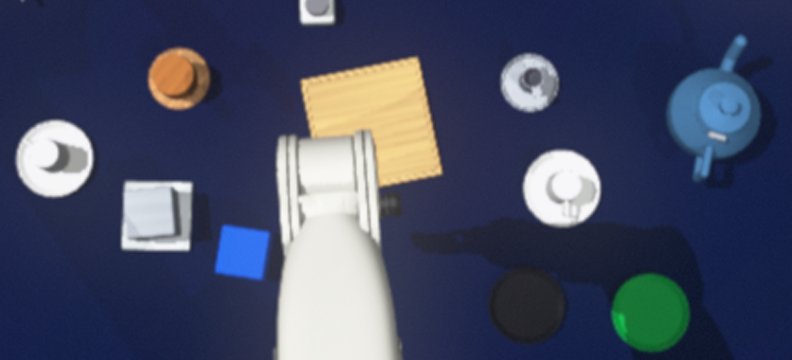

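All four pieces stand upright and centred on their places: strainer (530,80), cup (565,187), sugar box (175,75) and tin (150,212). Leans match their heights, and the teapot and other cup are unmoved.

```bash
python3 -c "
from cell import finish_job
print(finish_job())"
```

```text
the job is handed in; nothing more can be done
None
```

I took the tower apart and handed the job in at about 40 s: strainer in the dish, cup upside down on the empty saucer, sugar box on the mat and tin on the coaster, all upright and within about 4 mm of centre by the camera, with the teapot and other cup not touched; the hand-in gave no verdict.

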